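# Load the blank magazine of the router-table feeder

### The job

Fill the feeder's stack magazine for the next run: move the batten lying across its top onto the bench, undo both wing screws, lift the cover off and set it flat on the bench with its handle up. Then load every beech blank that is lying about, laying each one flat in the magazine and pressing it down against the spring until both end catches snap back over it, so that all of them stay held below the catches. Leave the ear muffs, tape measure and glue bottle where they are; blanks may go in any order.

Things in the scene. Friction and masses are not known exactly. Their poses are not given: they have to be found in the camera images.
- magazine: Open-sided stack magazine fixed to the bench: plywood base 250 x 90 x 12 mm, four aluminium corner angles, a steel pillar at x = +92 and -92 mm with a crosshead (34 x 64 mm, top at z = 160 mm) under the cover and a wing screw (top at z = 191 mm). Origin under the middle of the base at bench height; x along its length, z up. All its heights are from the bench.
- bay_mouth (a point): Middle of the bay's top, z = 150 mm; axes as the magazine's. The angles enclose a bay 116 mm (x) by 53 mm (y), open from above, with lead-ins flaring outward from z = 150 to 158 mm. The long sides are open over the middle 78 mm from base to top, so fingers holding a blank by its long sides can pass down there. The magazine holds four blanks.
- catch_level (a point): Middle of the bay at z = 122 mm, level with the flat undersides of the two sprung end catches. Each reaches 9 mm into the bay; its front slopes up to the bay wall at z = 155 mm. A blank laid in rests on the slopes, underside near z = 140 mm, perhaps a little tilted. Push its top, at mid-length, to z = 118 mm (5 to 15 N, more as it fills): the catches spring in and hold it below z = 122 mm.
- follower (a joint): Spring follower, a black plate 104 x 44 mm in the bay: 0 = fully up (plate just under the catches), grows in m as it is pushed down, end of travel 0.080; about 0.018 more for each blank held. Spring 90 N/m with 5 N at the top.
- catch_near (a joint): Sprung catch at the magazine's -x end: 0 rad = sprung in over the bay, about 0.2 to 0.3 when spread by a blank.
- catch_far (a joint): The same at the magazine's +x end.
- screw_near (a joint): Captive quarter-turn wing screw at x = -92 mm of the magazine. 0 rad = tight: the wing lies across the cover. It turns anticlockwise seen from above to a stop at 1.35 rad = undone: the wing lies along the magazine's x, in line with the cover's slot. The wing's long direction is at (joint - 1.35) rad from the magazine's x. Starts at 0 to 0.2; friction 0.06 N m holds it; it stays on the magazine.
- screw_far (a joint): The same screw at x = +92 mm of the magazine.
- wing_near (a point): Middle of the top of the near wing (black plastic, 36 mm long, 10 mm thick, 24 mm high, its underside 2 mm above the cover).
- wing_far (a point): The same for the far wing.
- cover: Loose aluminium plate 240 x 70 x 5 mm, 0.26 kg, on the crossheads. Origin at the middle of its underside, x along its length, z up. Black bow handle on its middle: bar 64 mm long (x), 12 mm thick, top 27 mm above the origin, 13 mm free under it. Slots 44 x 18 mm at x = +92 and -92 mm pass over the wings once these are undone: lift straight up 35 mm before moving sideways.
- batten: Loose pine batten 240 x 40 x 20 mm, 0.1 kg, lying along the magazine on top of the two wings (underside at z = 191 mm, the cover's handle just below it). Origin at its centre, x along its length. The bench left of the magazine (world y 0.2 to 0.5, x 0.32 to 0.65) is free for the batten and the cover.
- blank1: Beech blank 110 x 48 x 18 mm, about 70 g, lying flat on the bench right of the magazine (it may be absent: None). Origin at its centre, x along its length, z through its thickness; either face may be up.
- blank2: Beech blank 110 x 48 x 18 mm, about 70 g, lying flat on the bench right of the magazine (it may be absent: None). Origin at its centre, x along its length, z through its thickness; either face may be up.
- blank3: Beech blank 110 x 48 x 18 mm, about 70 g, lying flat on the bench right of the magazine (it may be absent: None). Origin at its centre, x along its length, z through its thickness; either face may be up.
- blank4: Beech blank 110 x 48 x 18 mm, about 70 g, lying flat on the bench right of the magazine (it may be absent: None). Origin at its centre, x along its length, z through its thickness; either face may be up.
- earmuffs: Blue ear muffs lying on the bench, about 160 mm across; a bystander.
- tape: Tape measure, 75 x 45 x 66 mm high; a bystander.
- glue: Glue bottle, 64 mm across, 170 mm tall; a bystander.
Not all that is in view belongs to the job. Leave any red or yellow look-alike of the blank4 alone.

How it is judged:
By the outcome, as a careful person would: the job done as asked, in the order asked, and still so for the second after the job is handed in, with the robot touching nothing.
Of blank1, blank2, blank3, blank4 only 2 to 4 are there at a start; the rules pass over those that are not, and their reading is None.
At some moment in a run one of blank1, blank2, blank3, blank4 may be knocked a few centimetres aside while the robot is not near it.
It also fails if it takes over 210 s, if anything falls off the work surface, if the arm or the gripper's body presses on something with over 40 N, if the wrist force passes 120 N, or if a joint passes its speed limit or range.

### The arm

A 7-joint arm with a two-finger parallel gripper is mounted at the origin on the work surface. World frame = base frame: x ahead of the robot, y to its left, z up, the work surface at z = 0. Lengths are in m, angles in rad, forces in N, time in s.
With the tool pointing down it reaches from about 0.35 to 0.9 m from the base axis. Payload 8.1 kg.
Tool frame: the origin (TCP) lies on the centre line of the jaws, within the pads' length; the fingertips stand 19 mm ahead of it and the grasp point (between the pads) is the TCP (arm.tip_reach is the distance from the TCP to the fingertips, in m); z points along the fingers, y is the line along which they close (so a half turn about z gives the same grasp; the last joint's range is limited). The gripper opens to 92 mm and grips with 3 to 60 N. Pads are 19 mm wide; open, the fingers measure 130 mm over their backs; the gripper's body (75 mm by 190 mm) begins 47 mm behind the grasp point.
Start: joints at [1.163, 0.434, 0.025, 1.573, -0.012, 1.134, -0.075], TCP at [0.188, -0.596, 0.246] pointing down, gripper open.
Joint ranges: [-2.62, 2.62], [-0.44, 2.09], [-1.27, 1.32], [0.08, 2.57], [-1.32, 4.46], [0.12, 2], [-2.74, 2.74]. Speed limits (rad/s): [2.22, 2.22, 3.01, 3.01, 3.14, 3.14, 3.14].

### API

Orientations are given as a rotation vector (axis times angle).
In Python, from cell import arm gives the robot as it stands.
- The arm moves only by the tool arm_command, never from a script. Its argument "targets" is a list that holds one entry, the list of rows, each a list of 6 numbers: the shift along the tool's x, y, z in m, then the turn, a rotation vector about the tool's x, y, z in rad. A call has 1 to 10 rows; each row shifts and turns the commanded pose from where the row before left it, along the tool's axes as they then stand; what a row does not reach is not made up. A row lasts 1/8 s, in which the tool goes at most 62.5 mm and 10.7 degrees, less where a joint would pass 70% of its speed; a pose out of reach is approached as far as the arm can. A call with a gripper value outside its range is refused whole. "jaw" is the finger opening in m, from 0 to 0.0918, set as the call begins (left out, the last holds). The fingers move at their own pace and stop on an object; "newtons" is the grip in N (left out, the last holds). Time passes only in rows, so rows that do not move let the fingers close. It gives the time, the measured TCP pose, the force, the opening and the grip force at its end, in the units of the state.
- arm.observe(): the state, without advancing time (a new reading comes with each control period).
- arm.get_image(name): name is "side" or "top"; returns a dict with "pixels" (420x560x3 uint8, red, green, blue), "z_map" (420x560 float32, m along the optical axis (not along the pixel's ray), 0 where there is no reading), "fx", "fy", "cx", "cy" (pixels), "xyz" and "rotation" of the camera in the world. Camera axes: x right, y down, z forward; pixel columns grow to the right and rows downward; lengths in m; the calibration is good to about 2 mm. A picture is of the moment at which its call begins.
- arm.sign_off(): hands the job in; it is judged then, once.
The state is a dict: "clock": time; "joints": joint angles; "dq": joint speeds; "joint_efforts": joint torques, N m; "position": TCP position; "ee_rot": TCP orientation; "force": force on the tool from outside, world axes, zero at the start; "ft_torque": the same for the moment, N m; "width": opening from 0.0 (shut) to 1.0 (fully open); "gripper_force": force on a finger pad.
Only numpy, scipy, OpenCV 4.12 (cv2) and the standard library are available. Lean on these libraries where they do the work, as an engineer would, in place of code of your own. Each camera call takes 0.05 s, during which the arm holds its last target. There are 200 camera calls.

## Working session

There is one attempt and no reset: what is moved stays moved. The work goes in short steps, Python scripts to look and compute and a tool call to move; the robot and the scene stay as the last step left them, time stands still between calls to the robot, and variables do not carry over. Pictures are saved under pics/ and viewed, at most 14 in all, crops included, and the job is handed in when it is done.

Besides the shell and the picture viewer there is one more tool, called after "Emit:" by a JSON object that holds its "fn" and its "kwargs", one argument or row to a line. arm_command: Moves the arm, as the interface text tells. Its arguments: {"type":"object","properties":{"targets":{"type":"array","items":{"type":"array","items":{"type":"array","items":{"type":"number"}}}},"jaw":{"type":"number"},"newtons":{"type":"number"}},"required":["targets"]}

```bash
ls; mkdir -p pics; cat > h.py <<'E'
import numpy as np, cv2
from cell import arm
from scipy.spatial.transform import Rotation as R
def grab(n):
    im=arm.get_image(n); return im
def Rm(im):
    r=np.array(im["rotation"],float)
    return r if r.shape==(3,3) else (R.from_rotvec(r).as_matrix() if r.size==3 else R.from_quat(r).as_matrix())
def cloud(im):
    z=im["z_map"]; v,u=np.mgrid[:z.shape[0],:z.shape[1]]
    p=np.dstack([(u-im["cx"])/im["fx"]*z,(v-im["cy"])/im["fy"]*z,z])
    w=p@Rm(im).T+np.array(im["xyz"]); w[z==0]=np.nan
    return w
def save(im,name,crop=None,s=1):
    a=im["pixels"][:,:,::-1]
    if crop: a=a[crop[1]:crop[3],crop[0]:crop[2]]
    cv2.imwrite("pics/"+name,cv2.resize(a,None,fx=s,fy=s,interpolation=cv2.INTER_CUBIC))
def st():
    o=arm.observe(); 
    print({k:np.round(o[k],3).tolist() for k in("clock","position","ee_rot","joints","force","width","gripper_force")})
    print(R.from_rotvec(o["ee_rot"]).as_matrix().round(3).tolist())
E
python3 - <<'E'
from h import *
for n in("top","side"):
    im=grab(n); save(im,n+"0.png"); print(n,im["fx"],im["cx"],im["cy"],im["xyz"],np.array(im["rotation"]).round(3).tolist())
    np.savez(n+"0.npz",w=cloud(im),px=im["pixels"])
st()
E
```

```text
pics
top 540.2536477666988 284.41989331722004 210.0445498271537 [ 0.31487788 -0.08134786  1.48495805] [-2.034, 2.2, -0.225]
side 525.4472045994318 276.4599600868267 208.67513722709805 [-0.05768651  0.70116563  1.07508475] [-0.83, 2.517, -1.093]
{'clock': 0.1, 'position': [0.187, -0.596, 0.245], 'ee_rot': [-3.104, -0.477, 0.001], 'joints': [1.163, 0.435, 0.025, 1.574, -0.012, 1.134, -0.075], 'force': [0.454, 0.642, -0.259], 'width': 1.0, 'gripper_force': 0.0}
[[0.954, 0.3, -0.001], [0.3, -0.954, 0.001], [-0.0, -0.001, -1.0]]
```

View pics/top0.png

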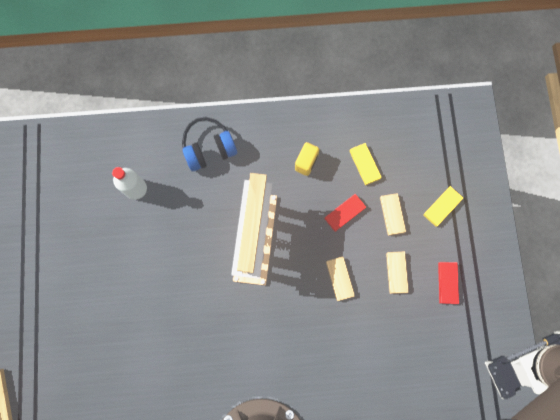

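View pics/side0.png

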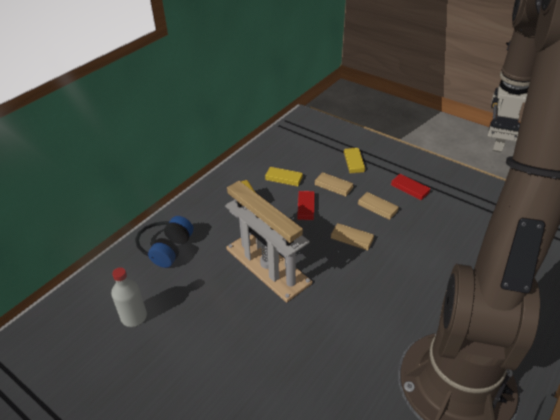

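Top view: three beech blanks at (393,214), (397,272), (341,279); the yellow blocks (365,164), (443,207) and red ones (346,212), (449,283) are look-alikes; the tape is the yellow box at (307,158). The magazine with batten is around (255,230), the muffs at (208,143) and glue at (130,183). The side view agrees: tan blanks at (334,184), (378,205), (352,236).

```bash
cat >> h.py <<'E'
def rects(w,m,amin=30):
    n,l,s,c=cv2.connectedComponentsWithStats(m.astype(np.uint8))
    out=[]
    for i in range(1,n):
        if s[i,4]<amin: continue
        q=w[l==i]; q=q[~np.isnan(q[:,0])]
        (cx,cy),(a,b),t=cv2.minAreaRect((q[:,:2]*1000).astype(np.float32))
        if a<b: a,b,t=b,a,t+90
        t=(t+90)%180-90
        out.append((c[i].round(0).tolist(),round(cx,1),round(cy,1),round(a),round(b),round(t,1),round(float(np.median(q[:,2]))*1000,1)))
    return out
def tan(px):
    h=cv2.cvtColor(px,cv2.COLOR_RGB2HSV); return (h[...,0]>8)&(h[...,0]<26)&(h[...,1]>50)&(h[...,1]<175)&(h[...,2]>110)
E
python3 - <<'E'
from h import *
d=np.load("top0.npz");w,px=d["w"],d["px"]
h=cv2.cvtColor(px,cv2.COLOR_RGB2HSV)
for u,v in [(393,214),(397,272),(341,279),(365,164),(443,207),(307,158),(251,225),(449,283)]: print((u,v),h[v,u],w[v,u].round(3))
t=tan(px)
print("blanks");[print(r) for r in rects(w,t&(w[...,2]>.01)&(w[...,2]<.03))]
print("batten");[print(r) for r in rects(w,(w[...,2]>.203)&(w[...,2]<.222))]
print("cover");[print(r) for r in rects(w,(w[...,2]>.155)&(w[...,2]<.175))]
print("base");[print(r) for r in rects(w,t&(w[...,2]>.006)&(w[...,2]<.02))]
d=np.load("side0.npz");w,px=d["w"],d["px"];t=tan(px)
print("side");[print(r) for r in rects(w,t&(w[...,2]>.01)&(w[...,2]<.03))]
[print(r) for r in rects(w,(w[...,2]>.2)&(w[...,2]<.222))]
E
```

```text
(393, 214) [ 27  47 247] [ 0.581 -0.406  0.018]
(397, 272) [ 27  46 247] [ 0.421 -0.397  0.017]
(341, 279) [ 27  46 247] [ 0.414 -0.245  0.013]
(365, 164) [ 30 127 247] [ 0.73  -0.344  0.019]
(443, 207) [ 30 127 247] [ 0.59  -0.546  0.018]
(307, 158) [ 29 133 247] [ 0.747 -0.179  0.062]
(251, 225) [ 25  54 246] [ 0.546 -0.021  0.209]
(449, 283) [  1 164 244] [ 0.381 -0.534  0.016]
blanks
([399.0, 216.0], 581.0, -406.8, 112, 48, 3.3, 18.3)
([272.0, 208.0], 625.8, -73.2, 27, 17, -16.8, 13.8)
([270.0, 223.0], 581.9, -64.9, 33, 16, -15.9, 14.6)
([268.0, 240.0], 535.8, -54.8, 33, 17, -11.6, 14.1)
([266.0, 259.0], 487.1, -44.9, 35, 17, -10.6, 13.6)
([403.0, 275.0], 420.1, -399.1, 111, 48, -2.6, 18.3)
([346.0, 279.0], 415.5, -242.1, 110, 48, 10.3, 18.8)
([332.0, 269.0], 435.4, -216.5, 73, 26, -10.2, 18.5)
([264.0, 274.0], 442.9, -37.5, 35, 16, -3.9, 14.0)
([3.0, 400.0], 187.3, 658.9, 129, 25, 5.7, 19.8)
batten
([251.0, 223.0], 553.2, -22.3, 241, 41, -11.8, 211.9)
cover
([118.0, 174.0], 712.3, 306.8, 29, 28, 81.8, 170.3)
([253.0, 232.0], 546.1, -20.0, 241, 71, -11.4, 166.1)
base
([399.0, 216
[... 336 characters left out ...]
9, 26, -10.2, 17.5)
([264.0, 275.0], 438.5, -34.7, 48, 22, -19.1, 13.6)
([347.0, 280.0], 407.0, -261.5, 61, 16, 10.7, 17.2)
([5.0, 395.0], 186.8, 657.3, 130, 12, 11.3, 13.0)
side
([281.0, 171.0], 747.9, -359.3, 116, 45, 40.9, 18.3)
([333.0, 183.0], 583.4, -403.3, 111, 54, 5.3, 18.0)
([378.0, 204.0], 421.3, -399.9, 111, 59, -0.7, 18.1)
([355.0, 235.0], 416.4, -241.9, 111, 55, 6.4, 18.3)
([266.0, 272.0], 546.4, 1.3, 255, 83, -2.6, 12.9)
([253.0, 248.0], 611.5, -38.8, 38, 17, -51.2, 13.9)
([282.0, 265.0], 511.1, -37.9, 45, 16, -53.0, 12.0)
([90.0, 48.0], 1614.7, -433.1, 943, 38, -88.5, 210.8)
([265.0, 210.0], 554.7, -22.5, 243, 44, -11.8, 211.1)
([480.0, 351.0], -9.5, 54.3, 155, 72, 1.2, 210.0)
```

```bash
cat >> h.py <<'E'
def plan(x,y,z,yaw,vmax=.055):
    """turn about tool z first, then shift along the turned tool axes"""
    o=arm.observe(); M=R.from_rotvec(o["ee_rot"]).as_matrix(); p=np.array(o["position"])
    cur=np.degrees(np.arctan2(M[1,0],M[0,0])); d=(cur-yaw+90)%180-90  # half turn equivalent
    M2=M@R.from_rotvec([0,0,np.radians(d)]).as_matrix()
    s=M2.T@(np.array([x,y,z])-p); n=int(np.ceil(np.linalg.norm(s)/vmax))
    print("tilt",np.round(M[:2,2],4),"yaw",round(cur,2),"turn rad",round(np.radians(d),4),"shift",s.round(4),"n",n,"row",(s/max(n,1)).round(4), "F",np.round(o["force"],1),"w",round(float(o["width"])*.0918,4),"q7",round(o["joints"][6],2),"t",round(o["clock"],1))
E
python3 - <<'E'
from h import *
plan(.553,-.022,.29,-11.7)
E
```

```text
tilt [-0.0006  0.0013] yaw 17.46 turn rad 0.5089 shift [ 0.2416 -0.6361 -0.0444] n 13 row [ 0.0186 -0.0489 -0.0034] F [ 0.5  0.6 -0.3] w 0.0918 q7 -0.08 t 0.1
```

Emit:
{"fn": "arm_command", "kwargs": {
  "targets": [
    [[0,0,-0.015,0,0,0.17],[0,0,-0.015,0,0,0.17],[0,0,-0.015,0,0,0.17],[0.0186,-0.049,0,0,0,0],[0.0186,-0.049,0,0,0,0],[0.0186,-0.049,0,0,0,0],[0.0186,-0.049,0,0,0,0],[0.0186,-0.049,0,0,0,0],[0.0186,-0.049,0,0,0,0],[0.0186,-0.049,0,0,0,0]]
  ]
}}

```text
clock: 1.35
position: [0.3855, -0.2853, 0.2906]
ee_rot: [3.125, -0.322, -0.0]
force: [0.1, -0.1, -0.8]
width: 0.998
gripper_force: 0.0
```

Emit:
{"fn": "arm_command", "kwargs": {
  "targets": [
    [[0.0186,-0.049,0,0,0,0],[0.0186,-0.049,0,0,0,0],[0.0186,-0.049,0,0,0,0],[0.0186,-0.049,0,0,0,0],[0.0186,-0.049,0,0,0,0],[0.0186,-0.049,0,0,0,0],[0,0,0,0,0,0],[0,0,0,0,0,0]]
  ]
}}

```text
clock: 2.35
position: [0.5537, -0.0224, 0.2902]
ee_rot: [3.124, -0.322, -0.002]
force: [0.3, 0.1, -0.4]
width: 1.001
gripper_force: 0.0
```

```bash
python3 - <<'E'
from h import *
plan(.553,-.022,.203,-11.7)
im=grab("top"); save(im,"top1.png"); w=cloud(im)
[print(r) for r in rects(w,(w[...,2]>.01)&(w[...,2]<.03),60)]
E
```

```text
tilt [-0.0013 -0.0006] yaw -11.75 turn rad -0.0009 shift [-0.0006 -0.0003  0.0872] n 2 row [-0.0003 -0.0001  0.0436] F [ 0.3  0.1 -0.4] w 0.0919 q7 -1.91 t 2.4
([365.0, 164.0], 731.2, -344.3, 112, 50, 18.2, 18.4)
([443.0, 206.0], 592.8, -548.4, 112, 48, -50.0, 18.6)
([345.0, 213.0], 596.2, -273.5, 111, 49, -57.2, 18.6)
([393.0, 214.0], 580.9, -405.4, 110, 50, 4.4, 18.2)
([397.0, 273.0], 420.0, -398.3, 110, 50, -2.1, 18.4)
([340.0, 279.0], 415.2, -240.6, 110, 50, 10.3, 18.8)
([449.0, 283.0], 381.1, -533.0, 108, 51, -5.8, 18.4)
([3.0, 400.0], 188.2, 655.1, 127, 25, 3.0, 20.4)
([235.0, 411.0], 100.3, 64.9, 34, 23, 83.7, 14.5)
```

Emit:
{"fn": "arm_command", "kwargs": {
  "targets": [
    [[0,0,0.045,0,0,0],[0,0,0.03,0,0,0],[0,0,0.012,0,0,0],[0,0,0,0,0,0]]
  ]
}}

```text
clock: 2.9
position: [0.5538, -0.0228, 0.2037]
ee_rot: [3.124, -0.324, -0.001]
force: [-0.6, -0.6, 1.3]
width: 0.999
gripper_force: 0.0
```

Emit:
{"fn": "arm_command", "kwargs": {
  "targets": [
    [[0,0,0,0,0,0],[0,0,0,0,0,0],[0,0,0,0,0,0],[0,0,0,0,0,0],[0,0,0,0,0,0],[0,0,0,0,0,0],[0,0,-0.02,0,0,0],[0,0,-0.03,0,0,0],[0,0,-0.03,0,0,0],[0,0,0,0,0,0]]
  ],
  "jaw": 0.03,
  "newtons": 12
}}

```text
clock: 4.15
position: [0.5553, -0.0217, 0.2858]
ee_rot: [-3.125, 0.322, -0.006]
force: [-0.4, 0.0, -1.6]
width: 0.436
gripper_force: 12.0
```

```bash
python3 - <<'E'
from h import *
plan(.40,.40,.08,45)
E
```

```text
tilt [0.0041 0.0001] yaw -11.76 turn rad -0.9907 shift [ 0.1878 -0.4085  0.2053] n 9 row [ 0.0209 -0.0454  0.0228] F [-0.4  0.  -1.6] w 0.0401 q7 -1.91 t 4.2
```

Emit:
{"fn": "arm_command", "kwargs": {
  "targets": [
    [[0,0,0.03,0,0,0],[0,0,0.03,0,0,0],[0,0,0.02,0,0,0],[0,0,0.002,0,0,0],[0,0,0,0,0,0]]
  ]
}}

```text
clock: 4.78
position: [0.5536, -0.0219, 0.2009]
ee_rot: [3.125, -0.322, -0.002]
force: [0.0, -0.7, -1.0]
width: 0.432
gripper_force: 12.0
```

Emit:
{"fn": "arm_command", "kwargs": {
  "targets": [
    [[0,0,0,0,0,0],[0,0,0,0,0,0],[0,0,-0.005,0,0,0],[0,0,-0.005,0,0,0],[0,0,0,0,0,0]]
  ],
  "jaw": 0.06
}}

```text
clock: 5.4
position: [0.5545, -0.0219, 0.2124]
ee_rot: [-3.125, 0.322, -0.002]
force: [-0.5, -0.2, 0.3]
width: 0.653
gripper_force: 0.0
```

Emit:
{"fn": "arm_command", "kwargs": {
  "targets": [
    [[0,0,0,0,0,0],[0,0,0,0,0,0],[0,0,0,0,0,0],[0,0,0,0,0,0],[0,0,-0.02,0,0,0],[0,0,-0.04,0,0,0],[0,0,0,0,0,0]]
  ],
  "jaw": 0.03
}}

```text
clock: 6.28
position: [0.5557, -0.0216, 0.2746]
ee_rot: [-3.124, 0.322, -0.008]
force: [-1.2, -1.2, -1.3]
width: 0.435
gripper_force: 12.0
```

```bash
python3 - <<'E'
from h import *
plan(.47,.43,.03,20)
E
```

```text
tilt [0.0053 0.0001] yaw -11.76 turn rad -0.5544 shift [ 0.0727 -0.4541  0.2442] n 10 row [ 0.0073 -0.0454  0.0244] F [-1.2 -1.2 -1.3] w 0.0399 q7 -1.91 t 6.3
```

Emit:
{"fn": "arm_command", "kwargs": {
  "targets": [
    [[0,0,-0.005,0,0,-0.14],[0,0,0,0,0,-0.14],[0,0,0,0,0,-0.14],[0,0,0,0,0,-0.135],[0.0073,-0.0454,0,0,0,0],[0.0073,-0.0454,0,0,0,0],[0.0073,-0.0454,0,0,0,0],[0.0073,-0.0454,0,0,0,0],[0.0073,-0.0454,0,0,0,0],[0.0073,-0.0454,0,0,0,0]]
  ]
}}

```text
clock: 7.52
position: [0.5012, 0.2501, 0.2758]
ee_rot: [3.093, 0.546, -0.002]
force: [0.4, -0.2, -1.4]
width: 0.434
gripper_force: 12.0
```

Emit:
{"fn": "arm_command", "kwargs": {
  "targets": [
    [[0.0073,-0.0454,0.02,0,0,0],[0.0073,-0.0454,0.03,0,0,0],[0.0073,-0.0454,0.03,0,0,0],[0.0073,-0.0454,0.03,0,0,0],[0,0,0.04,0,0,0],[0,0,0.04,0,0,0],[0,0,0.03,0,0,0],[0,0,0.02,0,0,0],[0,0,0.007,0,0,0],[0,0,0,0,0,0]]
  ]
}}

```text
clock: 8.78
position: [0.4672, 0.4298, 0.0299]
ee_rot: [-3.094, -0.546, -0.0]
force: [-0.4, 0.4, -0.2]
width: 0.432
gripper_force: 12.0
```

```bash
python3 - <<'E'
from h import *
plan(.47,.43,.0225,20)
im=grab("top"); save(im,"top2.png",(180,120,330,310),4); np.savez("top2.npz",w=cloud(im),px=im["pixels"])
E
```

```text
tilt [0.0001 0.0002] yaw 20.04 turn rad 0.0006 shift [0.0027 0.0008 0.0074] n 1 row [0.0027 0.0008 0.0074] F [-0.4  0.4 -0.2] w 0.0397 q7 -2.36 t 8.8
```

View pics/top2.png

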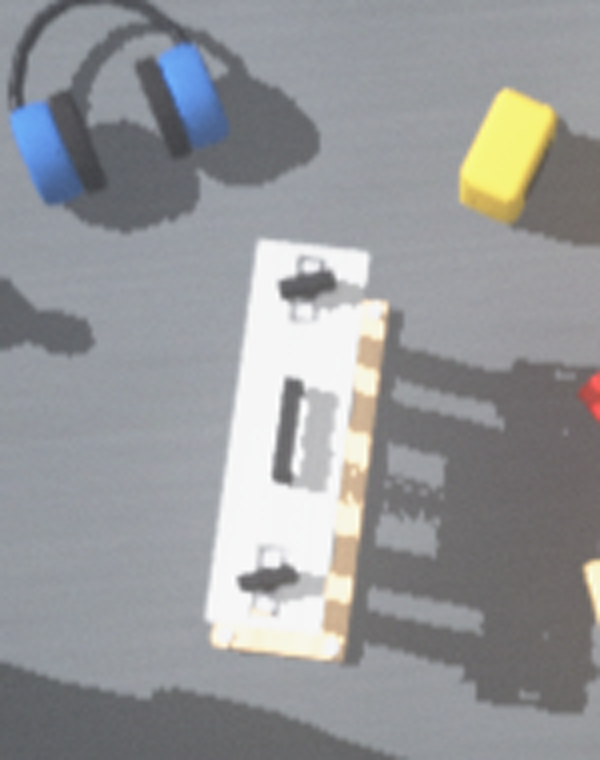

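The cover is now bare: wings cross it at pixels (257,191) and (247,264), handle at (252,228). The batten is over the left bench, ready to lower.

Emit:
{"fn": "arm_command", "kwargs": {
  "targets": [
    [[0,0,0.005,0,0,0],[0,0,0.003,0,0,0],[0,0,0,0,0,0]]
  ]
}}

```text
clock: 9.2
position: [0.4671, 0.4295, 0.0217]
ee_rot: [3.093, 0.546, -0.0]
force: [0.9, 0.5, -2.4]
width: 0.433
gripper_force: 12.0
```

Emit:
{"fn": "arm_command", "kwargs": {
  "targets": [
    [[0,0,0,0,0,0],[0,0,0,0,0,0],[0,0,0,0,0,0],[0,0,-0.02,0,0,0],[0,0,-0.05,0,0,0],[0,0,-0.055,0,0,0],[0,0,-0.055,0,0,0],[0,0,-0.055,0,0,0]]
  ],
  "jaw": 0.07
}}

```text
clock: 10.2
position: [0.4668, 0.4296, 0.2603]
ee_rot: [-3.093, -0.547, -0.002]
force: [-0.0, 0.8, -0.3]
width: 0.759
gripper_force: 0.0
```

```bash
python3 - <<'E'
from h import *
d=np.load("top2.npz");w,px=d["w"],d["px"]
v=px.max(2); z=w[...,2]
print("wings/handle");[print(r) for r in rects(w,(v<110)&(z>.172)&(z<.2)&(w[...,1]<.1)&(w[...,0]>.35),8)]
print("cover");[print(r) for r in rects(w,(v>150)&(z>.155)&(z<.172))]
im=grab("side");w=cloud(im);px=im["pixels"];v=px.max(2);z=w[...,2];b=(w[...,1]<.1)&(w[...,0]>.4)&(w[...,0]<.7)&(w[...,1]>-.15)
print("side");[print(r) for r in rects(w,(v<110)&(z>.172)&(z<.2)&b,8)]
print("batten");[print(r) for r in rects(w,tan(px)&(z>.012)&(z<.03)&(w[...,1]>.3))]
plan(.553,-.022,.29,-11.7)
E
```

```text
wings/handle
([257.0, 191.0], 634.2, -39.3, 30, 9, -78.6, 190.6)
([253.0, 218.0], 564.3, -25.5, 15, 5, -6.5, 190.0)
([247.0, 265.0], 453.7, -3.6, 29, 9, 86.4, 190.7)
cover
([118.0, 174.0], 712.7, 307.4, 29, 26, 74.5, 169.1)
([252.0, 230.0], 545.9, -19.9, 241, 71, -11.3, 165.8)
side
([242.0, 200.0], 635.6, -35.8, 36, 15, -81.6, 186.7)
([266.0, 218.0], 546.0, -19.4, 65, 15, -10.9, 185.9)
([290.0, 237.0], 454.9, -1.4, 40, 12, -80.1, 187.7)
batten
([160.0, 406.0], 467.4, 432.4, 240, 42, 19.9, 20.4)
tilt [0.0081 0.0089] yaw 20.06 turn rad 0.5543 shift [ 0.1751  0.4274 -0.0249] n 9 row [ 0.0195  0.0475 -0.0028] F [1.2 2.7 5.7] w 0.0698 q7 -2.24 t 10.2
```

```bash
python3 - <<'E'
from h import *
plan(.4545,-.0022,.255,96)
E
```

```text
tilt [0.0081 0.0089] yaw 20.06 turn rad -1.3254 shift [-0.4307 -0.0593  0.0095] n 8 row [-0.0538 -0.0074  0.0012] F [1.2 2.7 5.7] w 0.0698 q7 -2.24 t 10.2
```

Emit:
{"fn": "arm_command", "kwargs": {
  "targets": [
    [[0,0,0,0,0,-0.166],[0,0,0,0,0,-0.166],[0,0,0,0,0,-0.166],[0,0,0,0,0,-0.166],[0,0,0,0,0,-0.166],[0,0,0,0,0,-0.166],[0,0,0,0,0,-0.166],[0,0,0,0,0,-0.163],[-0.0538,-0.0074,0,0,0,0],[-0.0538,-0.0074,0,0,0,0]]
  ],
  "jaw": 0.04
}}

```text
clock: 11.5
position: [0.4632, 0.3202, 0.2575]
ee_rot: [2.101, 2.335, 0.001]
force: [0.3, 0.4, 1.5]
width: 0.436
gripper_force: 0.0
```

Emit:
{"fn": "arm_command", "kwargs": {
  "targets": [
    [[-0.0538,-0.0074,0,0,0,0],[-0.0538,-0.0074,0,0,0,0],[-0.0538,-0.0074,0,0,0,0],[-0.0538,-0.0074,0,0,0,0],[-0.0538,-0.0074,0,0,0,0],[-0.0538,-0.0074,0,0,0,0],[0,0,0,0,0,0],[0,0,0,0,0,0]]
  ]
}}

```text
clock: 12.5
position: [0.453, -0.0041, 0.2575]
ee_rot: [2.103, 2.333, 0.001]
force: [-0.4, -0.2, -0.8]
width: 0.437
gripper_force: 0.0
```

```bash
python3 - <<'E'
from h import *
plan(.4545,-.0022,.188,96)
E
```

```text
tilt [ 0.0012 -0.0001] yaw 95.94 turn rad -0.0011 shift [0.0017 0.0017 0.0695] n 2 row [0.0009 0.0008 0.0348] F [-0.4 -0.2 -0.8] w 0.0402 q7 -0.2 t 12.5
```

Emit:
{"fn": "arm_command", "kwargs": {
  "targets": [
    [[0.0017,0.0017,0.03,0,0,0],[0,0,0.03,0,0,0],[0,0,0.0095,0,0,0],[0,0,0,0,0,0]]
  ]
}}

```text
clock: 13.0
position: [0.4544, -0.0016, 0.1874]
ee_rot: [-2.1, -2.336, -0.0]
force: [-0.4, 0.2, 0.3]
width: 0.437
gripper_force: 0.0
```

Emit:
{"fn": "arm_command", "kwargs": {
  "targets": [
    [[0,0,0,0,0,0],[0,0,0,0,0,0],[0,0,0,0,0,0],[0,0,0,0,0,0]]
  ],
  "jaw": 0,
  "newtons": 12
}}

```text
clock: 13.5
position: [0.4559, -0.0026, 0.1878]
ee_rot: [2.102, 2.332, 0.004]
force: [6.0, -1.5, -1.9]
width: 0.107
gripper_force: 12.0
```

Emit:
{"fn": "arm_command", "kwargs": {
  "targets": [
    [[0,0,0,0,0,-0.16],[0,0,0,0,0,-0.16],[0,0,0,0,0,-0.16],[0,0,0,0,0,-0.16],[0,0,0,0,0,-0.16],[0,0,0,0,0,-0.16],[0,0,0,0,0,-0.16],[0,0,0,0,0,-0.16],[0,0,0,0,0,-0.02],[0,0,0,0,0,0]]
  ]
}}

```text
clock: 14.75
position: [0.4547, -0.0037, 0.1877]
ee_rot: [0.264, 3.13, -0.002]
force: [-0.7, -4.2, 6.6]
width: 0.11
gripper_force: 12.2
```

```bash
python3 - <<'E'
from h import *
plan(.4545,-.0022,.188,169)
st()
E
```

```text
tilt [ 0.0002 -0.0013] yaw 170.36 turn rad 0.0237 shift [ 0.0005  0.0014 -0.0003] n 1 row [ 0.0005  0.0014 -0.0003] F [-0.7 -4.2  6.6] w 0.0101 q7 0.83 t 14.8
{'clock': 14.75, 'position': [0.455, -0.004, 0.188], 'ee_rot': [0.264, 3.13, -0.002], 'joints': [0.729, 0.428, -1.079, 1.988, 0.454, 0.992, 0.832], 'force': [-0.695, -4.179, 6.575], 'width': 0.11, 'gripper_force': 12.247}
[[-0.986, 0.167, 0.0], [0.167, 0.986, -0.001], [-0.0, -0.001, -1.0]]
```

Emit:
{"fn": "arm_command", "kwargs": {
  "targets": [
    [[0,0,0,0,0,0],[0,0,0,0,0,0],[0,0,0,0,0,0],[0,0,-0.02,0,0,0],[0,0,-0.05,0,0,0],[0,0,0,0,0,0.17],[0,0,0,0,0,0.17],[0,0,0,0,0,0.17],[0,0,0,0,0,0.17],[0,0,0,0,0,0.17]]
  ],
  "jaw": 0.04
}}

```text
clock: 16.0
position: [0.4543, -0.0026, 0.2572]
ee_rot: [-1.537, -2.74, 0.0]
force: [0.3, 0.0, -0.8]
width: 0.434
gripper_force: 0.0
```

Emit:
{"fn": "arm_command", "kwargs": {
  "targets": [
    [[0,0,0,0,0,0.17],[0,0,0,0,0,0.17],[0,0,0,0,0,0],[0,0,0,0,0,0]]
  ]
}}

```text
clock: 16.5
position: [0.4544, -0.0026, 0.2572]
ee_rot: [-1.967, -2.45, 0.0]
force: [0.0, 0.3, -0.7]
width: 0.438
gripper_force: 0.0
```

```bash
python3 - <<'E'
from h import *
plan(.6355,-.038,.255,100)
E
```

```text
tilt [-0.0001 -0.0001] yaw 102.49 turn rad 0.0435 shift [-0.0663  0.1722  0.0022] n 4 row [-0.0166  0.0431  0.0005] F [ 0.   0.3 -0.7] w 0.0402 q7 -0.12 t 16.5
```

Emit:
{"fn": "arm_command", "kwargs": {
  "targets": [
    [[0,0,0,0,0,0.0435],[-0.0166,0.043,0,0,0,0],[-0.0166,0.043,0,0,0,0],[-0.0166,0.043,0,0,0,0],[-0.0166,0.043,0,0,0,0],[0,0,0,0,0,0],[0,0,0.03,0,0,0],[0,0,0.03,0,0,0],[0,0,0.009,0,0,0],[0,0,0,0,0,0]]
  ]
}}

```text
clock: 17.75
position: [0.6348, -0.0389, 0.1884]
ee_rot: [-2.023, -2.403, 0.0]
force: [0.1, -0.5, 0.5]
width: 0.439
gripper_force: 0.0
```

Emit:
{"fn": "arm_command", "kwargs": {
  "targets": [
    [[0,0,0,0,0,0],[0,0,0,0,0,0],[0,0,0,0,0,0],[0,0,0,0,0,0]]
  ],
  "jaw": 0
}}

```text
clock: 18.25
position: [0.6361, -0.0387, 0.1888]
ee_rot: [2.023, 2.401, 0.003]
force: [3.1, 0.8, -0.8]
width: 0.109
gripper_force: 12.0
```

Emit:
{"fn": "arm_command", "kwargs": {
  "targets": [
    [[0,0,0,0,0,-0.16],[0,0,0,0,0,-0.16],[0,0,0,0,0,-0.16],[0,0,0,0,0,-0.16],[0,0,0,0,0,-0.16],[0,0,0,0,0,-0.16],[0,0,0,0,0,-0.16],[0,0,0,0,0,-0.11],[0,0,0,0,0,0],[0,0,0,0,0,0]]
  ]
}}

```text
clock: 19.5
position: [0.6349, -0.04, 0.1888]
ee_rot: [-0.269, -3.13, 0.002]
force: [-3.1, -2.1, 5.4]
width: 0.107
gripper_force: 12.1
```

Emit:
{"fn": "arm_command", "kwargs": {
  "targets": [
    [[0,0,0,0,0,0],[0,0,0,0,0,0],[0,0,0,0,0,0],[0,0,-0.02,0,0,0],[0,0,-0.05,0,0,0],[0,0,-0.05,0,0,0]]
  ],
  "jaw": 0.04
}}

```text
clock: 20.25
position: [0.635, -0.0386, 0.3109]
ee_rot: [0.266, 3.13, 0.001]
force: [2.2, 0.3, 0.4]
width: 0.435
gripper_force: 0.0
```

```bash
python3 - <<'E'
from h import *
im=grab("side");save(im,"side1.png",(200,170,330,320),4); w=cloud(im);px=im["pixels"];v=px.max(2);z=w[...,2];b=(w[...,1]<.1)&(w[...,0]>.4)&(w[...,0]<.7)&(w[...,1]>-.15)
[print(r) for r in rects(w,(v<110)&(z>.172)&(z<.2)&b,8)]
plan(.546,-.0198,.255,-11.1)
E
```

```text
([242.0, 200.0], 637.8, -36.1, 41, 14, -12.4, 186.0)
([266.0, 218.0], 546.8, -19.4, 68, 15, -10.7, 185.8)
([290.0, 237.0], 454.9, 0.0, 35, 15, -10.7, 188.4)
tilt [0.0091 0.0019] yaw 170.27 turn rad 0.024 shift [ 0.0932 -0.0007  0.0626] n 3 row [ 0.0311 -0.0002  0.0209] F [1.8 0.9 5.3] w 0.0399 q7 0.94 t 20.3
```

View pics/side1.png

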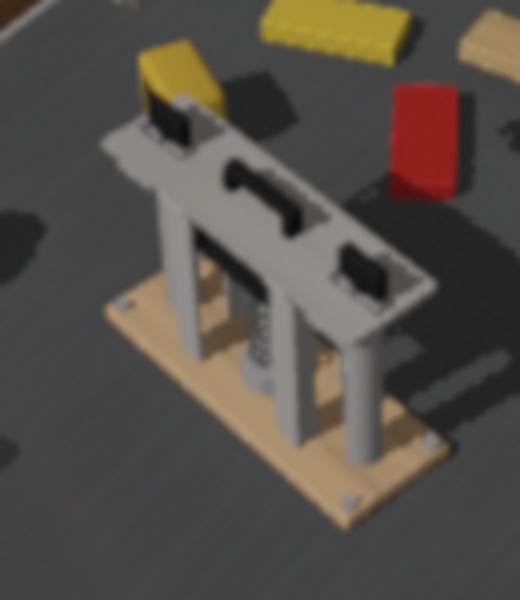

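Emit:
{"fn": "arm_command", "kwargs": {
  "targets": [
    [[0,0,0,0,0,0.02],[0.03,0,0.02,0,0,0],[0.03,0,0.02,0,0,0],[0.031,0,0.02,0,0,0],[0,0,0,0,0,0]]
  ]
}}

```text
clock: 20.92
position: [0.5428, -0.0219, 0.2466]
ee_rot: [-0.296, -3.124, 0.003]
force: [-0.1, -0.1, 0.4]
width: 0.439
gripper_force: 0.0
```

```bash
python3 - <<'E'
from h import *
plan(.546,-.0198,.189,-11.1)
E
```

```text
tilt [-0.0042 -0.0017] yaw 169.16 turn rad 0.0045 shift [-0.0029  0.0028  0.0576] n 2 row [-0.0015  0.0014  0.0288] F [-0.1 -0.1  0.4] w 0.0403 q7 0.84 t 20.9
```

Emit:
{"fn": "arm_command", "kwargs": {
  "targets": [
    [[-0.003,0.0025,0.025,0,0,0.004],[0,0,0.025,0,0,0],[0,0,0.0075,0,0,0],[0,0,0,0,0,0]]
  ]
}}

```text
clock: 21.42
position: [0.5496, -0.0198, 0.1909]
ee_rot: [-0.305, -3.126, -0.0]
force: [0.8, -0.1, 0.7]
width: 0.433
gripper_force: 0.0
```

Emit:
{"fn": "arm_command", "kwargs": {
  "targets": [
    [[0,0,0,0,0,0],[0,0,0,0,0,0],[0,0,0,0,0,0],[0,0,0,0,0,0]]
  ],
  "jaw": 0,
  "newtons": 30
}}

```text
clock: 21.92
position: [0.5494, -0.0205, 0.1911]
ee_rot: [0.306, 3.126, -0.002]
force: [-0.8, -2.8, 5.2]
width: 0.128
gripper_force: 30.0
```

Emit:
{"fn": "arm_command", "kwargs": {
  "targets": [
    [[0,0,-0.01,0,0,0],[0,0,-0.01,0,0,0],[0,0,-0.01,0,0,0],[0,0,-0.015,0,0,0],[0,0,-0.02,0,0,0],[0,0,-0.015,0,0,0],[0,0,0,0,0,0]]
  ]
}}

```text
clock: 22.8
position: [0.5499, -0.0196, 0.2722]
ee_rot: [0.305, 3.124, 0.0]
force: [0.0, 0.1, -3.0]
width: 0.128
gripper_force: 30.0
```

```bash
python3 - <<'E'
from h import *
plan(.47,.28,.04,10)
im=grab("side");save(im,"side2.png",(180,120,380,320),3)
E
```

```text
tilt [ 0.0024 -0.    ] yaw 168.85 turn rad -0.3691 shift [0.0272 0.309  0.232 ] n 8 row [0.0034 0.0386 0.029 ] F [ 0.   0.1 -3. ] w 0.0117 q7 0.86 t 22.8
```

View pics/side2.png

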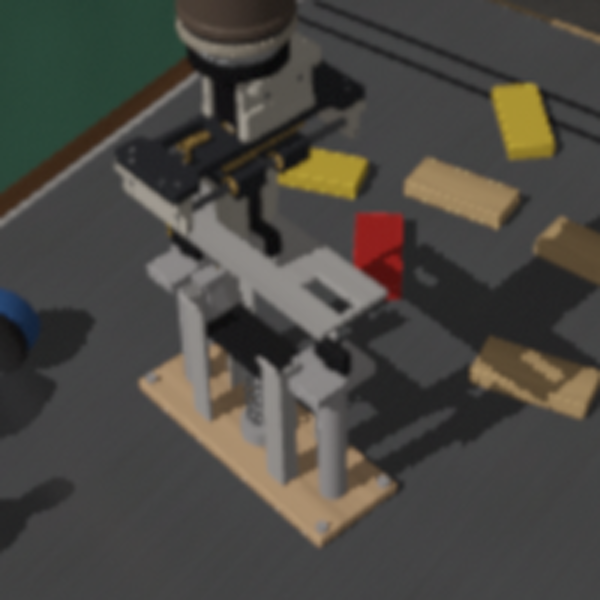

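The cover has come off cleanly over the wings and hangs level.

Emit:
{"fn": "arm_command", "kwargs": {
  "targets": [
    [[0.0034,0.04,0,0,0,0],[0.0034,0.04,0,0,0,0],[0.0034,0.04,0,0,0,0],[0.0034,0.04,0,0,0,0],[0.0034,0.04,0,0,0,0],[0.0034,0.04,0,0,0,0],[0,0,0.03,0,0,-0.123],[0,0,0.03,0,0,-0.123],[0,0,0.03,0,0,-0.123],[0,0,0,0,0,0]]
  ]
}}

```text
clock: 24.1
position: [0.5743, 0.2182, 0.1777]
ee_rot: [0.273, -3.124, 0.003]
force: [0.1, -0.1, -1.1]
width: 0.123
gripper_force: 30.0
```

```bash
python3 - <<'E'
from h import *
plan(.47,.28,.035,10)
E
```

```text
tilt [-0.0051 -0.0022] yaw -170.03 turn rad -0.0005 shift [0.0912 0.0792 0.1431] n 4 row [0.0228 0.0198 0.0358] F [ 0.1 -0.1 -1.1] w 0.0113 q7 0.73 t 24.1
```

Emit:
{"fn": "arm_command", "kwargs": {
  "targets": [
    [[0.0228,0.0198,0,0,0,0],[0.0228,0.0198,0,0,0,0],[0.0228,0.0198,0.02,0,0,0],[0.0228,0.0198,0.04,0,0,0],[0,0,0.04,0,0,0],[0,0,0.025,0,0,0],[0,0,0.01,0,0,0],[0,0,0,0,0,0],[0,0,0,0,0,0]]
  ]
}}

```text
clock: 25.22
position: [0.4727, 0.2824, 0.0471]
ee_rot: [-0.272, 3.128, 0.002]
force: [-0.1, 0.5, -2.2]
width: 0.128
gripper_force: 30.0
```

```bash
python3 - <<'E'
from h import *
plan(.47,.28,.032,10)
E
```

```text
tilt [0.0016 0.0011] yaw -170.05 turn rad -0.0009 shift [ 0.0031 -0.0019  0.0151] n 1 row [ 0.0031 -0.0019  0.0151] F [-0.1  0.5 -2.2] w 0.0117 q7 0.37 t 25.2
```

Emit:
{"fn": "arm_command", "kwargs": {
  "targets": [
    [[0,0,0.008,0,0,0],[0,0,0.007,0,0,0],[0,0,0.002,0,0,0],[0,0,0,0,0,0]]
  ]
}}

```text
clock: 25.72
position: [0.4724, 0.2817, 0.0304]
ee_rot: [-0.274, 3.128, -0.002]
force: [-4.5, -7.4, 25.1]
width: 0.127
gripper_force: 30.0
```

Emit:
{"fn": "arm_command", "kwargs": {
  "targets": [
    [[0,0,0,0,0,0],[0,0,0,0,0,0],[0,0,0,0,0,0],[0,0,-0.02,0,0,0],[0,0,-0.055,0,0,0],[0,0,-0.055,0,0,0],[0,0,-0.055,0,0,0],[0,0,-0.055,0,0,0],[0,0,0,0,0,0]]
  ],
  "jaw": 0.07
}}

```text
clock: 26.85
position: [0.4725, 0.284, 0.2742]
ee_rot: [-0.275, 3.123, 0.006]
force: [0.2, -0.3, 0.5]
width: 0.765
gripper_force: 0.0
```

```bash
python3 - <<'E'
from h import *
plan(.4155,-.2412,.25,10.3)
im=grab("top");w=cloud(im);px=im["pixels"];z=w[...,2];b=(w[...,0]>.3)&(w[...,1]<.6)
print("low");[print(r) for r in rects(w,(z>.01)&(z<.03)&b,60)]
print("cover etc");[print(r) for r in rects(w,(z>.002)&(z<.009)&b&(w[...,1]>.15),60)]
print("cross 160");[print(r) for r in rects(w,(z>.153)&(z<.168)&b&(w[...,1]<.1),8)]
print("wings");[print(r) for r in rects(w,(z>.18)&(z<.2)&b&(w[...,1]<.1),8)]
print("follower");[print(r) for r in rects(w,(z>.11)&(z<.13)&b&(w[...,1]<.1),20)]
E
```

```text
tilt [0.0061 0.0047] yaw -169.95 turn rad -0.0044 shift [ 0.1502 -0.5067  0.0214] n 10 row [ 0.015  -0.0507  0.0021] F [ 0.2 -0.3  0.5] w 0.0702 q7 0.62 t 26.9
low
([365.0, 164.0], 731.0, -344.8, 111, 50, 18.3, 18.3)
([443.0, 206.0], 593.1, -547.5, 113, 50, -50.4, 18.1)
([345.0, 213.0], 596.2, -273.4, 111, 48, -56.9, 18.6)
([393.0, 214.0], 580.9, -404.9, 111, 50, 5.2, 18.7)
([261.0, 249.0], 544.8, -18.9, 249, 92, -11.3, 13.9)
([242.0, 230.0], 569.8, 14.3, 90, 13, -11.8, 14.0)
([397.0, 273.0], 419.8, -398.1, 109, 51, -1.0, 18.6)
([448.0, 283.0], 381.0, -532.7, 108, 51, -5.9, 18.4)
([333.0, 291.0], 383.4, -221.0, 110, 49, 11.0, 18.8)
([100.0, 308.0], 397.9, 406.2, 95, 44, 18.7, 20.7)
cover etc
([102.0, 142.0], 845.8, 384.3, 430, 202, 89.9, 4.0)
([134.0, 116.0], 930.8, 304.4, 102, 33, -84.8, 4.0)
([177.0, 125.0], 894.0, 183.7, 59, 43, 48.9, 3.8)
([183.0, 168.0], 767.0, 175.1, 63, 37, 16.6, 3.8)
([37.0, 164.0], 808.3, 583.8, 49, 31, 3.0, 4.4)
([170.0, 181.0], 734.1, 204.4, 99, 47, -29.1, 3.8)
([72.0, 174.0], 768.8, 487.5, 107, 64, 66.3, 3.9)
([140.0, 197.0], 684.7, 295.6, 179, 91, -41.8,
[... 397 characters left out ...]
-71.8, 3.5)
([154.0, 237.0], 571.6, 256.1, 77, 51, 10.3, 4.6)
([181.0, 241.0], 561.3, 186.6, 92, 43, -4.2, 3.6)
([170.0, 239.0], 566.2, 212.1, 75, 32, 5.5, 4.2)
([59.0, 314.0], 399.0, 506.8, 198, 186, 0.0, 3.9)
([126.0, 320.0], 358.6, 332.1, 114, 99, 7.9, 3.9)
([106.0, 329.0], 335.1, 399.6, 56, 32, 78.9, 3.9)
cross 160
([256.0, 197.0], 618.1, -33.4, 71, 66, -12.6, 160.0)
([267.0, 211.0], 588.4, -60.7, 20, 7, -17.3, 156.7)
([247.0, 262.0], 472.7, -3.9, 69, 67, -11.3, 160.4)
([262.0, 250.0], 491.1, -41.1, 21, 5, -4.6, 157.5)
wings
([256.0, 191.0], 634.4, -38.7, 34, 13, -4.1, 191.5)
([246.0, 264.0], 455.0, -2.2, 35, 12, -4.5, 190.8)
follower
([253.0, 231.0], 547.4, -20.2, 109, 44, -10.9, 121.9)
```

Blank C has been knocked to (0.383, -0.221), so I use the new position.

```bash
python3 - <<'E'
from h import *
plan(.3834,-.2205,.27,11)
E
```

```text
tilt [0.0036 0.0021] yaw -169.97 turn rad -0.0169 shift [ 1.831e-01 -4.771e-01  2.000e-04] n 10 row [ 0.0183 -0.0477  0.    ] F [ 1.2 -0.2 -0.4] w 0.0697 q7 0.62 t 26.9
```

Emit:
{"fn": "arm_command", "kwargs": {
  "targets": [
    [[0.0183,-0.0477,0,0,0,-0.017],[0.0183,-0.0477,0,0,0,0],[0.0183,-0.0477,0,0,0,0],[0.0183,-0.0477,0,0,0,0],[0.0183,-0.0477,0,0,0,0],[0.0183,-0.0477,0,0,0,0],[0.0183,-0.0477,0,0,0,0],[0.0183,-0.0477,0,0,0,0],[0.0183,-0.0477,0,0,0,0],[0.0183,-0.0477,0,0,0,0]]
  ],
  "jaw": 0.08
}}

```text
clock: 28.15
position: [0.3811, -0.2226, 0.2682]
ee_rot: [0.301, -3.126, -0.001]
force: [0.6, -0.3, -0.3]
width: 0.872
gripper_force: 0.0
```

Emit:
{"fn": "arm_command", "kwargs": {
  "targets": [
    [[0,0,0.05,0,0,0],[0,0,0.05,0,0,0],[0,0,0,0,0,0]]
  ]
}}

```text
clock: 28.52
position: [0.3796, -0.2201, 0.1661]
ee_rot: [0.302, -3.121, -0.007]
force: [0.6, 0.3, 0.5]
width: 0.871
gripper_force: 0.0
```

```bash
python3 - <<'E'
from h import *
plan(.3834,-.2205,.021,11)
E
```

```text
tilt [-0.0062  0.0041] yaw -168.94 turn rad 0.001 shift [-0.0044 -0.0019  0.1451] n 3 row [-0.0015 -0.0006  0.0484] F [0.6 0.3 0.5] w 0.08 q7 1.68 t 28.5
```

Emit:
{"fn": "arm_command", "kwargs": {
  "targets": [
    [[-0.003,0,0.05,0,0,0],[0,0,0.05,0,0,0],[0,0,0.03,0,0,0],[0,0,0.012,0,0,0],[0,0,0,0,0,0],[0,0,0,0,0,0]]
  ]
}}

```text
clock: 29.28
position: [0.3863, -0.2212, 0.0282]
ee_rot: [-0.3, 3.125, -0.002]
force: [-0.1, -0.1, 0.8]
width: 0.872
gripper_force: 0.0
```

```bash
python3 - <<'E'
from h import *
plan(.3834,-.2205,.0215,11)
E
```

```text
tilt [ 0.0019 -0.0014] yaw -169.04 turn rad -0.0007 shift [0.0028 0.0013 0.0067] n 1 row [0.0028 0.0013 0.0067] F [-0.1 -0.1  0.8] w 0.08 q7 1.4 t 29.3
```

Now close, lift, and head to the magazine.

Emit:
{"fn": "arm_command", "kwargs": {
  "targets": [
    [[0.0028,0.0013,0.0062,0,0,0],[0,0,0,0,0,0]]
  ]
}}

```text
clock: 29.52
position: [0.3818, -0.2201, 0.0206]
ee_rot: [0.3, -3.127, 0.001]
force: [-0.2, -0.2, -1.3]
width: 0.871
gripper_force: 0.0
```

Emit:
{"fn": "arm_command", "kwargs": {
  "targets": [
    [[0,0,0,0,0,0],[0,0,0,0,0,0],[0,0,0,0,0,0],[0,0,0,0,0,0],[0,0,0,0,0,0]]
  ],
  "jaw": 0.035,
  "newtons": 40
}}

```text
clock: 30.15
position: [0.3824, -0.22, 0.0206]
ee_rot: [-0.3, 3.127, -0.0]
force: [0.5, -0.7, 1.1]
width: 0.519
gripper_force: 40.0
```

Emit:
{"fn": "arm_command", "kwargs": {
  "targets": [
    [[0,0,-0.02,0,0,0],[0,0,-0.05,0,0,0],[0,0,-0.055,0,0,0],[0,0,-0.055,0,0,0],[0,0,-0.055,0,0,0.1],[0,0,0,0,0,0.14],[0,0,0,0,0,0.147],[0,0,0,0,0,0],[0,0,0,0,0,0]]
  ]
}}

```text
clock: 31.28
position: [0.3822, -0.2197, 0.2553]
ee_rot: [-0.301, -3.127, -0.0]
force: [0.8, 0.1, -0.9]
width: 0.519
gripper_force: 40.0
```

```bash
python3 - <<'E'
from h import *
plan(.545,-.020,.26,-11.2)
im=grab("top");w=cloud(im);z=w[...,2];b=(w[...,0]>.3)&(w[...,1]<.1)
[print(r) for r in rects(w,(z>.1)&(z<.4)&b&tan(im["pixels"]),30)]
im=grab("side");w=cloud(im);px=im["pixels"];z=w[...,2];b=(w[...,0]>.2)&(w[...,0]<.8)&(w[...,1]<-.1)
[print(r) for r in rects(w,(z>.2)&(z<.27)&b&tan(px),30)]
save(im,"side3.png",(300,130,460,250),5)
E
```

```text
tilt [-0.0004  0.0001] yaw 169.01 turn rad 0.0037 shift [-0.1209  0.2276 -0.0047] n 5 row [-0.0242  0.0455 -0.0009] F [ 0.8  0.1 -0.9] w 0.0476 q7 1.49 t 31.3
([331.0, 303.0], 345.5, -189.0, 25, 12, -3.6, 254.1)
([376.0, 191.0], 341.1, -197.9, 57, 32, 39.0, 250.1)
```

View pics/side3.png

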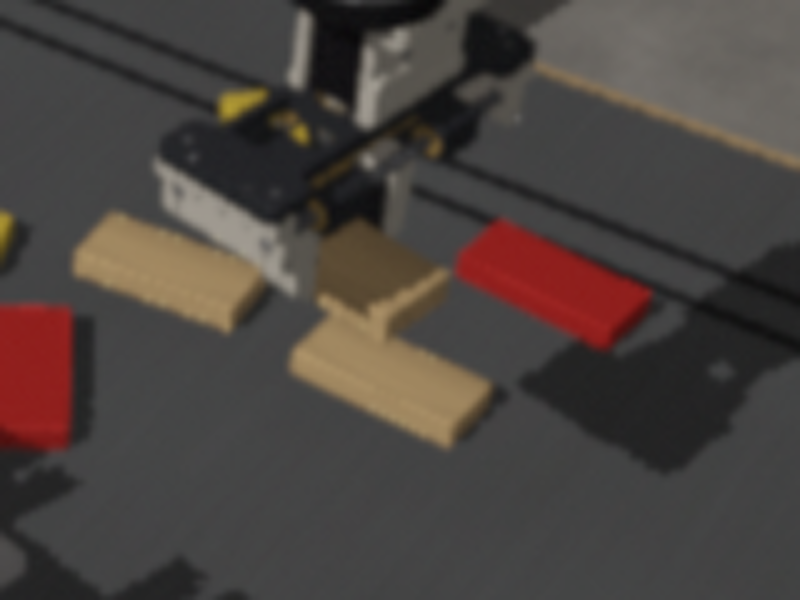

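Emit:
{"fn": "arm_command", "kwargs": {
  "targets": [
    [[-0.0242,0.0455,-0.001,0,0,0.004],[-0.0242,0.0455,-0.001,0,0,0],[-0.0242,0.0455,-0.001,0,0,0],[-0.0242,0.0455,-0.001,0,0,0],[-0.0242,0.0455,-0.001,0,0,0],[0,0,0,0,0,0],[0,0,0,0,0,0],[0,0,0,0,0,0]]
  ]
}}

```text
clock: 32.38
position: [0.5452, -0.0224, 0.2603]
ee_rot: [-0.315, -3.125, 0.001]
force: [-0.1, -0.5, -0.1]
width: 0.521
gripper_force: 40.0
```

```bash
python3 - <<'E'
from h import *
plan(.545,-.020,.19,-11.2)
im=grab("side");w=cloud(im);px=im["pixels"];z=w[...,2];b=(w[...,0]>.4)&(w[...,0]<.7)&(w[...,1]<.1)&(w[...,1]>-.2)
[print(r) for r in rects(w,(z>.23)&(z<.27)&b&tan(px),15)]
E
```

```text
tilt [-0.0008 -0.0009] yaw 168.48 turn rad -0.0056 shift [0.0007 0.0024 0.0703] n 2 row [0.0003 0.0012 0.0351] F [-0.1 -0.5 -0.1] w 0.0479 q7 0.91 t 32.4
([273.0, 207.0], 504.7, -0.2, 61, 32, 37.8, 255.5)
```

Emit:
{"fn": "arm_command", "kwargs": {
  "targets": [
    [[0.0005,0.0024,0.035,0,0,-0.005],[0,0,0.03,0,0,0],[0,0,0.005,0,0,0],[0,0,0,0,0,0],[0,0,0,0,0,0]]
  ]
}}

```text
clock: 33.05
position: [0.5465, -0.0184, 0.1918]
ee_rot: [0.305, 3.125, 0.0]
force: [0.4, 0.0, -0.2]
width: 0.516
gripper_force: 40.0
```

```bash
python3 - <<'E'
from h import *
plan(.545,-.020,.1606,-11.2)
E
```

```text
tilt [ 0.0019 -0.    ] yaw 168.84 turn rad 0.0006 shift [ 0.0012 -0.0019  0.0312] n 1 row [ 0.0012 -0.0019  0.0312] F [ 0.4  0.  -0.2] w 0.0474 q7 0.85 t 33.0
```

Emit:
{"fn": "arm_command", "kwargs": {
  "targets": [
    [[0.0005,-0.001,0.01,0,0,0],[0,0,0.01,0,0,0],[0,0,0.01,0,0,0],[0,0,0,0,0,0]]
  ]
}}

```text
clock: 33.55
position: [0.5447, -0.0195, 0.1595]
ee_rot: [-0.305, -3.125, 0.0]
force: [-0.0, -1.6, -2.5]
width: 0.522
gripper_force: 40.0
```

```bash
python3 - <<'E'
from h import *
plan(.545,-.020,.1195,-11.2)
E
```

```text
tilt [-0.0014 -0.0001] yaw 168.86 turn rad 0.0011 shift [-0.0004 -0.0004  0.04  ] n 1 row [-0.0004 -0.0004  0.04  ] F [-0.  -1.6 -2.5] w 0.0479 q7 0.82 t 33.5
```

Emit:
{"fn": "arm_command", "kwargs": {
  "targets": [
    [[0,0,0.008,0,0,0],[0,0,0.008,0,0,0],[0,0,0.008,0,0,0],[0,0,0.008,0,0,0],[0,0,0,0,0,0]]
  ]
}}

```text
clock: 34.17
position: [0.5456, -0.0196, 0.1282]
ee_rot: [0.305, 3.126, -0.0]
force: [1.6, -3.6, 1.5]
width: 0.522
gripper_force: 40.0
```

Emit:
{"fn": "arm_command", "kwargs": {
  "targets": [
    [[0,0,0.005,0,0,0],[0,0,0.004,0,0,0],[0,0,0,0,0,0],[0,0,0,0,0,0]]
  ]
}}

```text
clock: 34.67
position: [0.5456, -0.0196, 0.1197]
ee_rot: [0.306, 3.126, -0.001]
force: [3.1, -4.7, 3.6]
width: 0.516
gripper_force: 40.0
```

```bash
python3 - <<'E'
from h import *
plan(.545,-.020,.1195,-11.2)
E
```

```text
tilt [ 0.0009 -0.0004] yaw 168.83 turn rad 0.0006 shift [ 0.0005 -0.0005  0.0002] n 1 row [ 0.0005 -0.0005  0.0002] F [ 3.1 -4.7  3.6] w 0.0473 q7 0.77 t 34.7
```

Emit:
{"fn": "arm_command", "kwargs": {
  "targets": [
    [[0,0,0.0015,0,0,0],[0,0,0,0,0,0],[0,0,0,0,0,0]]
  ]
}}

```text
clock: 35.05
position: [0.5456, -0.0196, 0.1183]
ee_rot: [0.306, 3.126, -0.001]
force: [1.4, -5.4, 5.3]
width: 0.522
gripper_force: 40.0
```

Emit:
{"fn": "arm_command", "kwargs": {
  "targets": [
    [[0,0,0,0,0,0],[0,0,0,0,0,0],[0,0,0,0,0,0],[0,0,-0.02,0,0,0],[0,0,-0.05,0,0,0],[0,0,-0.05,0,0,0],[0,0,-0.03,0,0,0],[-0.03,0.05,0,0,0,0],[-0.03,0.05,0,0,0,0],[-0.03,0.05,0,0,0,0]]
  ],
  "jaw": 0.065
}}

```text
clock: 36.3
position: [0.6635, 0.1117, 0.2698]
ee_rot: [0.306, 3.126, 0.001]
force: [-0.0, -0.5, 0.5]
width: 0.707
gripper_force: 0.0
```

Emit:
{"fn": "arm_command", "kwargs": {
  "targets": [
    [[0,-0.055,0,0,0,0],[0,-0.055,0,0,0,0],[0,-0.055,0,0,0,0],[0,-0.055,0,0,0,0],[0,-0.055,0,0,0,0],[0,-0.055,0,0,0,0],[0,-0.055,0,0,0,0],[0,0,0,0,0,0]]
  ],
  "jaw": 0.08
}}

```text
clock: 37.3
position: [0.5863, -0.2734, 0.2685]
ee_rot: [-0.318, -3.125, 0.003]
force: [-1.1, 1.0, -0.2]
width: 0.871
gripper_force: 0.0
```

```bash
python3 - <<'E'
from h import *
im=grab("top");w=cloud(im);px=im["pixels"];z=w[...,2];b=(w[...,0]>.3)&(w[...,1]<.6)
print("blanks");[print(r) for r in rects(w,(z>.01)&(z<.03)&b,60)]
print("in mag");[print(r) for r in rects(w,(z>.09)&(z<.15)&b&(w[...,1]<.1)&tan(px),20)]
[print(r) for r in rects(w,(z>.09)&(z<.145)&b&(w[...,1]<.1),20)]
plan(.4198,-.398,.2,-2)
save(im,"top3.png",(215,170,295,290),5)
E
```

```text
blanks
([445.0, 205.0], 592.1, -549.1, 111, 51, -50.6, 18.3)
([269.0, 225.0], 577.0, -55.3, 173, 33, -11.4, 13.6)
([344.0, 214.0], 595.8, -272.8, 110, 48, -56.8, 18.9)
([241.0, 229.0], 574.4, 15.9, 82, 8, -11.0, 13.7)
([90.0, 280.0], 465.1, 433.0, 240, 47, 20.3, 21.1)
([254.0, 275.0], 461.4, -3.4, 89, 79, 78.5, 13.7)
([145.0, 275.0], 469.3, 285.9, 67, 25, 17.4, 25.3)
([454.0, 278.0], 382.0, -551.8, 111, 31, 7.2, 18.6)
in mag
([254.0, 230.0], 548.9, -17.9, 111, 50, -10.4, 122.7)
([252.0, 230.0], 547.6, -21.6, 115, 59, -10.1, 123.2)
tilt [0.0004 0.0001] yaw 168.61 turn rad -0.1639 shift [ 0.1629 -0.1341  0.0688] n 5 row [ 0.0326 -0.0268  0.0138] F [-0.4  0.3  0.6] w 0.0796 q7 1.31 t 37.4
```

View pics/top3.png

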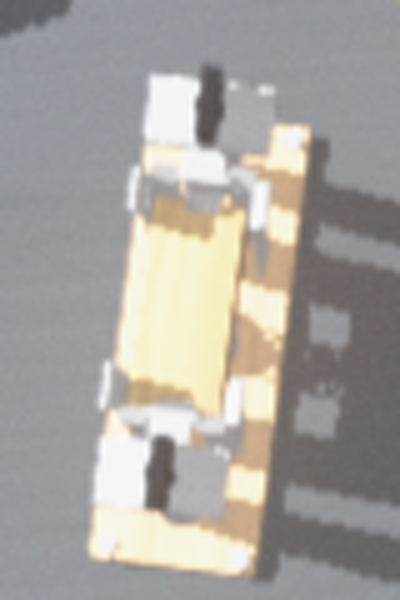

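Top crop: blank held in the bay around (180,305) in the crop, with both end catches over its ends; height 0.122. Next, blank B.

Emit:
{"fn": "arm_command", "kwargs": {
  "targets": [
    [[0,0,0,0,0,-0.085],[0,0,0,0,0,-0.085],[0.0326,-0.0268,0,0,0,0],[0.0326,-0.0268,0,0,0,0],[0.0326,-0.0268,0,0,0,0],[0.0326,-0.0268,0.03,0,0,0],[0.0326,-0.0268,0.04,0,0,0],[0,0,0.05,0,0,0],[0,0,0.03,0,0,0],[0,0,0,0,0,0]]
  ]
}}

```text
clock: 38.6
position: [0.4216, -0.3953, 0.1172]
ee_rot: [-0.035, -3.139, -0.004]
force: [0.2, -0.8, 0.4]
width: 0.875
gripper_force: 0.0
```

```bash
python3 - <<'E'
from h import *
plan(.4199,-.3983,.021,-1.8)
im=grab("side");w=cloud(im);px=im["pixels"];z=w[...,2];b=(w[...,0]>.3)&(w[...,0]<.7)&(w[...,1]<-.1)
[print(r) for r in rects(w,(z>.013)&(z<.03)&b&tan(px),30)]
E
```

```text
tilt [-0.002   0.0025] yaw 178.73 turn rad 0.0092 shift [ 0.0014 -0.0033  0.0962] n 2 row [ 0.0007 -0.0016  0.0481] F [ 0.2 -0.8  0.4] w 0.0804 q7 1.64 t 38.6
([334.0, 182.0], 582.5, -404.3, 113, 58, 3.1, 18.4)
([378.0, 204.0], 421.7, -398.2, 112, 55, -1.1, 18.2)
```

Emit:
{"fn": "arm_command", "kwargs": {
  "targets": [
    [[0.001,-0.0025,0.03,0,0,0.005],[0,0,0.03,0,0,0],[0,0,0.025,0,0,0],[0,0,0.0085,0,0,0],[0,0,0,0,0,0],[0,0,0,0,0,0]]
  ]
}}

```text
clock: 39.4
position: [0.4218, -0.4, 0.0261]
ee_rot: [0.046, 3.14, -0.002]
force: [1.0, 0.7, -0.3]
width: 0.872
gripper_force: 0.0
```

```bash
python3 - <<'E'
from h import *
plan(.4203,-.3983,.021,-1.6)
E
```

```text
tilt [ 0.0017 -0.0014] yaw 178.32 turn rad -0.0013 shift [0.0015 0.0017 0.0051] n 1 row [0.0015 0.0017 0.0051] F [ 1.   0.7 -0.3] w 0.0801 q7 1.54 t 39.4
```

Emit:
{"fn": "arm_command", "kwargs": {
  "targets": [
    [[0.001,0.001,0.005,0,0,0],[0,0,0,0,0,0],[0,0,0,0,0,0]]
  ]
}}

```text
clock: 39.78
position: [0.4198, -0.3986, 0.0196]
ee_rot: [0.046, 3.141, -0.0]
force: [-0.4, 0.3, 0.5]
width: 0.875
gripper_force: 0.0
```

Emit:
{"fn": "arm_command", "kwargs": {
  "targets": [
    [[0,0,0,0,0,0],[0,0,0,0,0,0],[0,0,0,0,0,0],[0,0,0,0,0,0],[0,0,0,0,0,0]]
  ],
  "jaw": 0.035,
  "newtons": 40
}}

```text
clock: 40.4
position: [0.4198, -0.3987, 0.0196]
ee_rot: [0.046, 3.141, -0.0]
force: [-0.1, -0.3, -0.6]
width: 0.518
gripper_force: 40.0
```

Emit:
{"fn": "arm_command", "kwargs": {
  "targets": [
    [[0,0,-0.02,0,0,0],[0,0,-0.055,0,0,0],[0,0,-0.055,0,0,0],[0,0,-0.055,0,0,0],[0,0,-0.055,0,0,0.084],[0,0,0,0,0,0.084],[0,0,0,0,0,0],[0,0,0,0,0,0]]
  ]
}}

```text
clock: 41.4
position: [0.4193, -0.3983, 0.2593]
ee_rot: [-0.306, -3.126, -0.001]
force: [-0.6, -0.4, -0.8]
width: 0.522
gripper_force: 40.0
```

```bash
python3 - <<'E'
from h import *
plan(.545,-.020,.26,-11.2)
E
```

```text
tilt [-0.0009  0.0005] yaw 168.82 turn rad 0.0003 shift [-0.0498  0.3955 -0.0006] n 8 row [-0.0062  0.0494 -0.0001] F [-0.6 -0.4 -0.8] w 0.0479 q7 1.62 t 41.4
```

Emit:
{"fn": "arm_command", "kwargs": {
  "targets": [
    [[-0.0062,0.0494,0,0,0,0],[-0.0062,0.0494,0,0,0,0],[-0.0062,0.0494,0,0,0,0],[-0.0062,0.0494,0,0,0,0],[-0.0062,0.0494,0,0,0,0],[-0.0062,0.0494,0,0,0,0],[-0.0062,0.0494,0,0,0,0],[-0.0062,0.0494,0,0,0,0],[0,0,0,0,0,0],[0,0,0,0,0,0]]
  ]
}}

```text
clock: 42.65
position: [0.5455, -0.0211, 0.2588]
ee_rot: [-0.307, -3.125, 0.001]
force: [-1.0, -0.3, -0.6]
width: 0.519
gripper_force: 40.0
```

Emit:
{"fn": "arm_command", "kwargs": {
  "targets": [
    [[0,0,0.03,0,0,0],[0,0,0.03,0,0,0],[0,0,0.01,0,0,0],[0,0,0,0,0,0],[0,0,0,0,0,0]]
  ]
}}

```text
clock: 43.28
position: [0.5465, -0.0209, 0.1906]
ee_rot: [0.31, 3.125, 0.0]
force: [0.5, -0.0, -0.8]
width: 0.523
gripper_force: 40.0
```

```bash
python3 - <<'E'
from h import *
plan(.545,-.020,.1596,-11.2)
E
```

```text
tilt [0.0015 0.0001] yaw 168.67 turn rad -0.0023 shift [0.0017 0.0006 0.031 ] n 1 row [0.0017 0.0006 0.031 ] F [ 0.5 -0.  -0.8] w 0.048 q7 0.84 t 43.3
```

Emit:
{"fn": "arm_command", "kwargs": {
  "targets": [
    [[0.001,0.0005,0.01,0,0,0],[0,0,0.01,0,0,0],[0,0,0.01,0,0,0],[0,0,0.008,0,0,0],[0,0,0.008,0,0,0],[0,0,0,0,0,0]]
  ]
}}

```text
clock: 44.02
position: [0.5457, -0.0198, 0.1433]
ee_rot: [0.309, 3.125, 0.001]
force: [2.0, 1.3, 1.6]
width: 0.523
gripper_force: 40.1
```

Emit:
{"fn": "arm_command", "kwargs": {
  "targets": [
    [[0,0,0.008,0,0,0],[0,0,0.008,0,0,0],[0,0,0.005,0,0,0],[0,0,0.004,0,0,0],[0,0,0,0,0,0],[0,0,0,0,0,0]]
  ]
}}

```text
clock: 44.78
position: [0.5458, -0.0197, 0.1189]
ee_rot: [0.309, 3.125, 0.001]
force: [1.1, -0.2, 6.9]
width: 0.518
gripper_force: 40.2
```

```bash
python3 - <<'E'
from h import *
plan(.545,-.020,.1175,-11.2)
E
```

```text
tilt [0.0015 0.0003] yaw 168.7 turn rad -0.0017 shift [ 0.0007 -0.0004  0.0014] n 1 row [ 0.0007 -0.0004  0.0014] F [ 1.1 -0.2  6.9] w 0.0476 q7 0.76 t 44.8
```

Emit:
{"fn": "arm_command", "kwargs": {
  "targets": [
    [[0,0,0.002,0,0,0],[0,0,0,0,0,0],[0,0,0,0,0,0]]
  ]
}}

```text
clock: 45.15
position: [0.5458, -0.0197, 0.1169]
ee_rot: [0.309, 3.125, 0.001]
force: [0.7, 0.4, 6.5]
width: 0.517
gripper_force: 40.2
```

Emit:
{"fn": "arm_command", "kwargs": {
  "targets": [
    [[0,0,0,0,0,0],[0,0,0,0,0,0],[0,0,0,0,0,0],[0,0,-0.02,0,0,0],[0,0,-0.05,0,0,0],[0,0,-0.05,0,0,0],[0,0,-0.03,0,0,0],[0,0,0,0,0,0]]
  ],
  "jaw": 0.065
}}

```text
clock: 46.15
position: [0.5462, -0.0193, 0.2701]
ee_rot: [0.309, 3.121, 0.001]
force: [-0.5, -0.8, -0.1]
width: 0.704
gripper_force: 0.0
```

```bash
python3 - <<'E'
from h import *
plan(.5812,-.4046,.2,4)
E
```

```text
tilt [ 0.0052 -0.    ] yaw 168.7 turn rad -0.267 shift [-0.0076 -0.3868  0.0703] n 8 row [-0.001  -0.0483  0.0088] F [-0.5 -0.8 -0.1] w 0.0646 q7 0.91 t 46.1
```

Emit:
{"fn": "arm_command", "kwargs": {
  "targets": [
    [[0,0,0,0,0,-0.134],[0,0,0,0,0,-0.133],[-0.001,-0.0483,0,0,0,0],[-0.001,-0.0483,0,0,0,0],[-0.001,-0.0483,0,0,0,0],[-0.001,-0.0483,0,0,0,0],[-0.001,-0.0483,0,0,0,0],[-0.001,-0.0483,0.03,0,0,0],[-0.001,-0.0483,0.04,0,0,0],[-0.001,-0.0483,0.04,0,0,0]]
  ],
  "jaw": 0.08
}}

```text
clock: 47.4
position: [0.5795, -0.4062, 0.1554]
ee_rot: [0.11, -3.139, -0.0]
force: [0.6, 0.5, 0.5]
width: 0.875
gripper_force: 0.0
```

Emit:
{"fn": "arm_command", "kwargs": {
  "targets": [
    [[0,0,0.04,0,0,0],[0,0,0,0,0,0],[0,0,0,0,0,0]]
  ]
}}

```text
clock: 47.78
position: [0.5808, -0.4036, 0.1186]
ee_rot: [-0.112, 3.138, 0.0]
force: [0.2, 0.4, 0.8]
width: 0.875
gripper_force: 0.0
```

```bash
python3 - <<'E'
from h import *
im=grab("side");w=cloud(im);px=im["pixels"];z=w[...,2];b=(w[...,0]>.3)&(w[...,0]<.7)&(w[...,1]<-.1)
[print(r) for r in rects(w,(z>.013)&(z<.03)&b&tan(px),30)]
im=grab("top");w=cloud(im);px=im["pixels"];z=w[...,2]
[print(r) for r in rects(w,(z>.09)&(z<.15)&(w[...,1]<.1)&(w[...,1]>-.15)&tan(px),20)]
plan(.5812,-.4046,.0205,4)
E
```

```text
([333.0, 182.0], 582.5, -405.1, 111, 58, 4.6, 18.2)
([255.0, 230.0], 549.1, -17.7, 111, 50, -10.9, 122.9)
tilt [ 0.0029 -0.0011] yaw -175.94 turn rad 0.0011 shift [ 0.0004 -0.0004  0.099 ] n 2 row [ 0.0002 -0.0002  0.0495] F [-0.6 -0.5  0.8] w 0.0799 q7 1.66 t 47.9
```

Emit:
{"fn": "arm_command", "kwargs": {
  "targets": [
    [[0.0005,0,0.03,0,0,0],[0,0,0.03,0,0,0],[0,0,0.025,0,0,0],[0,0,0.008,0,0,0],[0,0,0,0,0,0],[0,0,0,0,0,0]]
  ]
}}

```text
clock: 48.62
position: [0.5802, -0.4049, 0.0251]
ee_rot: [-0.109, 3.138, -0.001]
force: [-0.7, -0.2, -0.4]
width: 0.87
gripper_force: 0.0
```

```bash
python3 - <<'E'
from h import *
plan(.5815,-.4046,.0205,4.2)
E
```

```text
tilt [ 0.0017 -0.0007] yaw -176.01 turn rad -0.0037 shift [-0.0013  0.0002  0.0046] n 1 row [-0.0013  0.0002  0.0046] F [-0.7 -0.2 -0.4] w 0.0798 q7 1.6 t 48.6
```

Emit:
{"fn": "arm_command", "kwargs": {
  "targets": [
    [[-0.001,0,0.004,0,0,0],[0,0,0,0,0,0],[0,0,0,0,0,0]]
  ]
}}

```text
clock: 49.0
position: [0.5804, -0.4047, 0.0199]
ee_rot: [-0.109, 3.14, -0.0]
force: [0.2, -0.1, 0.1]
width: 0.871
gripper_force: 0.0
```

Emit:
{"fn": "arm_command", "kwargs": {
  "targets": [
    [[0,0,0,0,0,0],[0,0,0,0,0,0],[0,0,0,0,0,0],[0,0,0,0,0,0],[0,0,0,0,0,0]]
  ],
  "jaw": 0.035,
  "newtons": 40
}}

```text
clock: 49.62
position: [0.5804, -0.4048, 0.0198]
ee_rot: [0.109, -3.14, 0.0]
force: [-0.3, -1.5, 0.3]
width: 0.519
gripper_force: 40.0
```

Emit:
{"fn": "arm_command", "kwargs": {
  "targets": [
    [[0,0,-0.02,0,0,0],[0,0,-0.055,0,0,0],[0,0,-0.055,0,0,0],[0,0,-0.055,0,0,0.08],[0,0,-0.055,0,0,0.09],[0,0,0,0,0,0.092],[0,0,0,0,0,0],[0,0,0,0,0,0]]
  ]
}}

```text
clock: 50.62
position: [0.5799, -0.4045, 0.2595]
ee_rot: [-0.298, -3.126, -0.0]
force: [0.4, 0.5, -1.0]
width: 0.518
gripper_force: 40.0
```

```bash
python3 - <<'E'
from h import *
plan(.545,-.020,.26,-11.2)
E
```

```text
tilt [-0.001   0.0003] yaw 169.11 turn rad 0.0054 shift [ 1.089e-01  3.704e-01 -3.000e-04] n 8 row [ 0.0136  0.0463 -0.    ] F [ 0.4  0.5 -1. ] w 0.0476 q7 1.51 t 50.6
```

Emit:
{"fn": "arm_command", "kwargs": {
  "targets": [
    [[0.0136,0.0463,0,0,0,0.005],[0.0136,0.0463,0,0,0,0],[0.0136,0.0463,0,0,0,0],[0.0136,0.0463,0,0,0,0],[0.0136,0.0463,0,0,0,0],[0.0136,0.0463,0,0,0,0],[0.0136,0.0463,0,0,0,0],[0.0136,0.0463,0,0,0,0],[0,0,0,0,0,0],[0,0,0,0,0,0]]
  ]
}}

```text
clock: 51.88
position: [0.5459, -0.0206, 0.2593]
ee_rot: [-0.307, -3.126, 0.001]
force: [-0.5, -1.1, -0.6]
width: 0.518
gripper_force: 40.0
```

Emit:
{"fn": "arm_command", "kwargs": {
  "targets": [
    [[0,0,0.03,0,0,0],[0,0,0.03,0,0,0],[0,0,0.01,0,0,0],[0,0,0,0,0,0],[0,0,0,0,0,0]]
  ]
}}

```text
clock: 52.5
position: [0.5467, -0.0202, 0.1908]
ee_rot: [0.31, 3.125, 0.0]
force: [0.5, 0.1, -0.8]
width: 0.519
gripper_force: 40.0
```

```bash
python3 - <<'E'
from h import *
plan(.545,-.020,.1598,-11.2)
E
```

```text
tilt [0.0014 0.0001] yaw 168.67 turn rad -0.0023 shift [ 0.0018 -0.0001  0.031 ] n 1 row [ 0.0018 -0.0001  0.031 ] F [ 0.5  0.1 -0.8] w 0.0476 q7 0.83 t 52.5
```

Emit:
{"fn": "arm_command", "kwargs": {
  "targets": [
    [[0.0015,0,0.01,0,0,-0.002],[0,0,0.01,0,0,0],[0,0,0.01,0,0,0],[0,0,0.008,0,0,0],[0,0,0.008,0,0,0],[0,0,0,0,0,0]]
  ]
}}

```text
clock: 53.25
position: [0.545, -0.0195, 0.1436]
ee_rot: [0.306, 3.126, 0.0]
force: [-0.1, -0.1, 4.8]
width: 0.523
gripper_force: 40.0
```

Emit:
{"fn": "arm_command", "kwargs": {
  "targets": [
    [[0,0,0.008,0,0,0],[0,0,0.008,0,0,0],[0,0,0.006,0,0,0],[0,0,0.005,0,0,0],[0,0,0,0,0,0],[0,0,0,0,0,0]]
  ]
}}

```text
clock: 54.0
position: [0.545, -0.0195, 0.1171]
ee_rot: [0.306, 3.126, 0.0]
force: [-0.2, -0.5, 7.3]
width: 0.52
gripper_force: 40.0
```

```bash
python3 - <<'E'
from h import *
plan(.545,-.020,.1170,-11.2)
E
```

```text
tilt [0.0009 0.    ] yaw 168.82 turn rad 0.0003 shift [-0.     -0.0005  0.0001] n 1 row [-0.     -0.0005  0.0001] F [-0.2 -0.5  7.3] w 0.0477 q7 0.75 t 54.0
```

Release, lift, and withdraw to the right for a look.

Emit:
{"fn": "arm_command", "kwargs": {
  "targets": [
    [[0,0,0.001,0,0,0],[0,0,0,0,0,0],[0,0,0,0,0,0]]
  ]
}}

```text
clock: 54.38
position: [0.5451, -0.0195, 0.1161]
ee_rot: [0.306, 3.126, 0.0]
force: [-1.0, -0.3, 7.9]
width: 0.516
gripper_force: 40.0
```

Emit:
{"fn": "arm_command", "kwargs": {
  "targets": [
    [[0,0,0,0,0,0],[0,0,0,0,0,0],[0,0,0,0,0,0],[0,0,-0.02,0,0,0],[0,0,-0.05,0,0,0],[0,0,-0.05,0,0,0],[0,0,-0.03,0,0,0],[0,-0.05,0,0,0,0],[0,-0.05,0,0,0,0],[0,-0.05,0,0,0,0]]
  ],
  "jaw": 0.065
}}

```text
clock: 55.62
position: [0.5152, -0.1681, 0.2674]
ee_rot: [0.305, 3.125, -0.001]
force: [0.6, -0.5, 0.9]
width: 0.708
gripper_force: 0.0
```

Emit:
{"fn": "arm_command", "kwargs": {
  "targets": [
    [[0,-0.05,0,0,0,0],[0,-0.05,0,0,0,0],[0,-0.05,0,0,0,0],[0,-0.05,0,0,0,0],[0.05,-0.03,0,0,0,0],[0.05,-0.03,0,0,0,0],[0.05,-0.03,0,0,0,0],[0,0,0,0,0,0],[0,0,0,0,0,0]]
  ]
}}

```text
clock: 56.75
position: [0.3125, -0.4221, 0.267]
ee_rot: [0.307, 3.125, -0.001]
force: [0.8, -0.1, 0.2]
width: 0.706
gripper_force: 0.0
```

```bash
python3 - <<'E'
from h import *
a=grab("top");w=cloud(a);px=a["pixels"];z=w[...,2];b=(w[...,0]>.3)&(w[...,1]<.6)
[print(r) for r in rects(w,(z>.09)&(z<.15)&(w[...,1]<.1)&(w[...,1]>-.15)&tan(px),20)]
print("low");[print(r) for r in rects(w,(z>.01)&(z<.03)&b,60)]
s=grab("side");w=cloud(s);px=s["pixels"];z=w[...,2]
[print(r) for r in rects(w,(z>.05)&(z<.15)&(w[...,1]<.1)&(w[...,1]>-.15)&(w[...,0]>.4)&(w[...,0]<.7)&tan(px),20)]
A=cv2.resize(a["pixels"],(800,600))[:,:]
def c(i,x0,y0,x1,y1,f): return cv2.resize(i["pixels"][y0:y1,x0:x1,::-1],(400,600),interpolation=cv2.INTER_CUBIC)
cv2.imwrite("pics/end.png",np.hstack([c(a,215,170,295,290,5),c(s,210,180,310,330,4)]))
save(a,"top4.png"); st()
E
```

```text
([255.0, 230.0], 549.3, -17.2, 110, 51, -11.2, 123.0)
low
([365.0, 164.0], 730.9, -345.4, 114, 50, 18.1, 18.5)
([443.0, 206.0], 592.2, -547.8, 112, 48, -48.6, 18.4)
([345.0, 213.0], 596.4, -272.9, 112, 49, -56.6, 18.8)
([261.0, 250.0], 544.3, -19.9, 248, 90, -11.4, 13.8)
([241.0, 229.0], 573.3, 17.5, 84, 10, -11.5, 13.4)
([91.0, 280.0], 466.8, 431.6, 242, 42, 19.9, 21.3)
([144.0, 274.0], 467.6, 287.5, 66, 22, 10.7, 25.3)
([447.0, 276.0], 392.9, -533.6, 87, 49, -8.8, 18.3)
([262.0, 239.0], 545.4, -18.3, 105, 56, -11.6, 120.5)
{'clock': 56.85, 'position': [0.314, -0.421, 0.267], 'ee_rot': [0.302, 3.126, -0.0], 'joints': [1.6, 0.453, -1.067, 1.727, 0.421, 1.214, 1.803], 'force': [-0.019, -0.178, -0.728], 'width': 0.707, 'gripper_force': 0.0}
[[-0.981, 0.192, 0.001], [0.192, 0.981, -0.0], [-0.001, -0.0, -1.0]]
```

View pics/end.png

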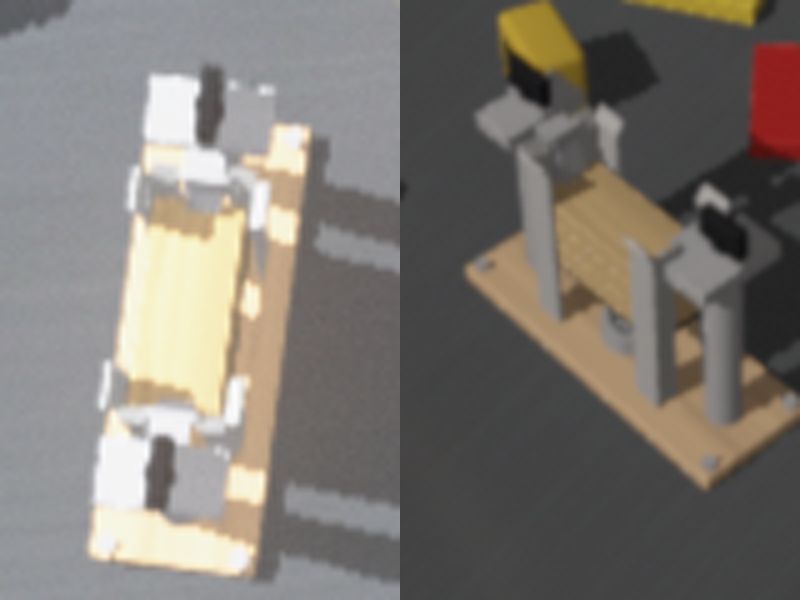

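View pics/top4.png

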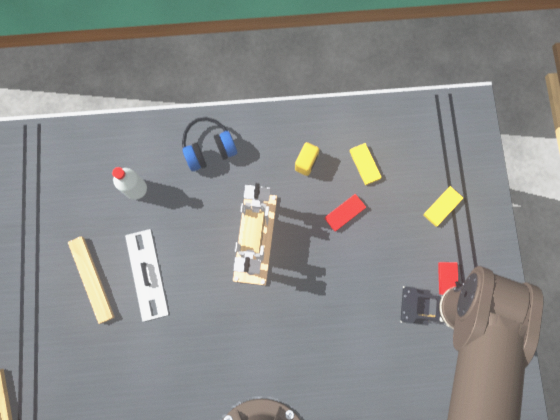

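The end crop shows the three blanks stacked, with both catches over the top one. In the top view the cover lies flat, handle up, at (147,275), the batten is at (91,280), no beech blanks are left on the right, and the bystanders have not moved.

```bash
python3 -c "
from cell import arm
print(arm.sign_off())"
```

```text
the job is handed in; nothing more can be done
None
```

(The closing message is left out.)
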